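Check a stirrer gear against the master on the test stand

TASK

One of the three loose hubbed gears has the same size and tooth count as the master gear on the grey test stand. Put that gear, hub up, on the stand's empty post so that it lies flat on the plate with its teeth in mesh with the master, then turn it by its hub through at least an eighth of a turn, either way, so that it drives the master round with it; do not turn the master with the gripper. Leave the gear on the post, in mesh.

Things in the scene. Friction and masses are not known exactly. Their poses are not given: they have to be found in the camera images.
- gear_mid (a point): centre of the matching steel gear, on its axis, half-way up its 45 mm height. Toothed part: lowest 12 mm, 10 teeth, 70 mm over tips, 48 over roots. Above it a round hub, 36 mm diameter, from 10.5 mm below to 22.5 mm above this point: grasp here. 26 mm through bore; 0.3 kg. z up; x points at a tooth, one every 36 deg. Not it: the same-sized gear with 20 fine teeth, the 94 mm one with 14.
- post_foot (a point): foot of the empty post, on its axis, at the top of the fixed grey plate (120 x 190 mm, 15 mm thick). The steel post is 40 mm tall: 23.6 mm diameter for the lowest 10 mm, then tapering to 5 mm at the top. z up; y points away from the master, whose axis is 61 mm off in -y. A seated gear's underside lies on the plate, its centre 22.5 mm above this point.
- master: master gear on the plate: steel, 10 teeth, 70 mm over tips, no hub, 12 mm thick (spindle end 2 mm higher). Origin on its axis at its underside. It spins freely on its upright spindle, slight friction, no stops. x points at a tooth, one every 36 deg. Gears mesh where, on the line between axes, a tooth (6.6 mm wide, rounded above and below) faces a gap of the other.
- master_mark (a point): small dark dot on the top face of one tooth of the master gear, 30 mm from its axis; x points outward along that tooth (same x as master). It travels round as the master turns.

How it is judged:
By the outcome, as a careful person would: the job done as asked, in the order asked, and still so for the second after the job is handed in, with the robot touching nothing.
It also fails if it takes over 45 s, if anything falls off the work surface, if the arm or the gripper's body presses on something with over 40 N, if the wrist force passes 120 N, or if a joint passes its speed limit or range.

ROBOT

A 7-joint arm with a two-finger parallel gripper is mounted at the origin on the work surface. World frame = base frame: x ahead of the robot, y to its left, z up, the work surface at z = 0. Lengths are in m, angles in degrees, forces in N, time in s.
With the tool pointing down it reaches from about 0.425 to 0.875 m from the base axis. Payload 4.7 kg.
Tool frame: the origin (TCP) lies at the very end of the fingers, on their centre line; the grasp point (between the pads) lies 19 mm behind it (env.grip_point_offset is the distance from the TCP to the grasp point, in m); z points along the fingers, y is the line along which they close (so a half turn about z gives the same grasp; the last joint's range is limited). The gripper opens to 87 mm and grips with 3 to 60 N. Pads are 19 mm wide; open, the fingers measure 117 mm over their backs; the gripper's body (75 mm by 190 mm) begins 51 mm behind the grasp point.
Start: joints at [65.438, 18.392, -4.016, 83.108, 1.295, 78.541, -3.26], TCP at [0.278, -0.587, 0.223] pointing down, gripper open.
Joint ranges: [-163.93, 163.93], [-17.29, 119.83], [-79.2, 71.16], [3.27, 140.29], [-89.18, 269.18], [5.43, 117.66], [-154.24, 154.24]. Speed limits (degrees/s): [147.25, 147.25, 180, 180, 180, 180, 180].

INTERFACE

Orientations are given as [roll, pitch, yaw] about the fixed x, y, z axes, in that order (R = Rz(yaw) Ry(pitch) Rx(roll)).
In Python, from cell import env gives the robot as it stands.
- The arm moves only by the tool jog_arm, never from a script. Its argument "motion" is a list of rows, each an object of numbers: "x", "y", "z": the shift along the tool's x, y, z in cm; "ax", "ay", "az": the turn, a rotation vector about the tool's x, y, z in degrees. In form: [{"x": .., "y": .., "z": .., "ax": .., "ay": .., "az": ..}, ...]. A call has exactly 5 rows; each row shifts and turns the commanded pose from where the row before left it, along the tool's axes as they then stand; what a row does not reach is not made up. A row lasts 1/10 s, in which the tool goes at most 50 mm and 8.59 degrees, less where a joint would pass 70% of its speed; a pose out of reach is approached as far as the arm can. A call is refused whole if a number of a shift passes 5 or a number of a turn 8.59, either way. A call with a gripper value outside its range is refused whole. "claw" is the gripper command: -1 is shut, 1 is fully open, values between are in proportion, set as the call begins (left out, the last holds). The fingers move at their own pace and stop on an object; "squeeze" is the grip in N (left out, the last holds). Time passes only in rows, so rows that do not move let the fingers close, or fill a call up. It gives the time, the measured TCP pose, the force, the opening and the grip force at its end, in the units of the state.
- env.get_obs(): the state, without advancing time (a new reading comes with each control period).
- env.read_camera(name): name is "side" or "top" or "wrist"; returns the picture (480x640x3 uint8, red, green, blue); there is no depth.
- env.camera_params(name): a dict with "fx", "fy", "cx", "cy" (pixels), "extrinsics" (4x4, takes a point from world to camera coordinates). Camera axes: x right, y up, looking along -z (the intrinsics and any distortion apply to the point x, -y, -z); pixel columns grow to the right and rows downward; lengths in m; the calibration is good to about 2 mm. A picture is of the moment at which its call begins: read the wrist's pose just before it. camera_params takes no time and is no camera call; for the wrist camera it gives the pose at the moment of the call.
- env.sign_off(): hands the job in; it is judged then, once.
The state is a dict: "time_s": time; "qpos": joint angles; "joint_velocities": joint speeds; "effort": joint torques, N m; "tool_pos": TCP position; "tool_rot": TCP orientation; "force": force on the tool from outside, world axes, zero at the start; "wrist_torque": the same for the moment, N m; "grip_width": finger opening in m; "grasp_force": force on a finger pad.
Only numpy, scipy, OpenCV 4.12 (cv2) and the standard library are available. Lean on these libraries where they do the work, as an engineer would, in place of code of your own. Each camera call takes 0.05 s, during which the arm holds its last target. There are 200 camera calls.

## Working session

There is one attempt and no reset: what is moved stays moved. The work goes in short steps, Python scripts to look and compute and a tool call to move; the robot and the scene stay as the last step left them, time stands still between calls to the robot, and variables do not carry over. Pictures are saved under pics/ and viewed, at most 10 in all, crops included, and the job is handed in when it is done.

Besides the shell and the picture viewer there is one more tool, called after "Emit:" as a command line: name --argument value ..., lists and objects as JSON in quotes. jog_arm: Moves the arm, as the interface text tells. Its arguments: {"type":"object","properties":{"motion":{"type":"array"},"claw":{"type":"number"},"squeeze":{"type":"number"}},"required":["motion"]}

```bash
mkdir -p pics; ls
cat > h.py <<'E'
import numpy as np, cv2
from cell import env
def snap(n,f):
    P=env.camera_params(n); im=env.read_camera(n); cv2.imwrite(f'pics/{f}.png',im[:,:,::-1]); np.savez(f'pics/{f}.npz',im=im,**{k:np.array(P[k]) for k in P if P[k] is not None}); return im,P
def load(f): return np.load(f'pics/{f}.npz',allow_pickle=True)
def ray(P,u,v):
    E=np.array(P['extrinsics']); d=np.array([(u-P['cx'])/P['fx'],-(v-P['cy'])/P['fy'],-1.]); R=E[:3,:3]; return -R.T@E[:3,3], R.T@d
def onz(P,u,v,z):
    o,d=ray(P,u,v); return o+d*(z-o[2])/d[2]
def proj(P,X):
    E=np.array(P['extrinsics']); c=E[:3,:3]@np.asarray(X,float)+E[:3,3]; return P['cx']+P['fx']*c[0]/-c[2], P['cy']+P['fy']*-c[1]/-c[2]
def tri(*a):
    A=np.zeros((3,3)); b=np.zeros(3); rs=[]
    for P,u,v in a:
        o,d=ray(P,u,v); d/=np.linalg.norm(d); M=np.eye(3)-np.outer(d,d); A+=M; b+=M@o; rs.append((M,o))
    X=np.linalg.solve(A,b); return X,[np.linalg.norm(M@(X-o)) for M,o in rs]
E
python3 - <<'E'
from h import *
a,P=snap('top','top0'); b,Q=snap('side','side0'); 
for p in(P,Q): print(p.keys(),p['fx'],np.round(np.linalg.inv(p['extrinsics']),3).tolist())
o=env.get_obs(); print({k:np.round(v,3).tolist() for k,v in o.items()})
E
```

```text
pics
dict_keys(['fx', 'fy', 'cx', 'cy', 'extrinsics']) 500.06776372312567 [[0.029, 0.98, -0.197, 0.362], [-1.0, 0.03, 0.001, -0.01], [0.006, 0.197, 0.98, 0.853], [0.0, 0.0, 0.0, 1.0]]
dict_keys(['fx', 'fy', 'cx', 'cy', 'extrinsics']) 540.7554153344274 [[-0.663, 0.521, -0.537, 0.017], [-0.748, -0.442, 0.495, 0.465], [0.02, 0.73, 0.683, 0.685], [0.0, 0.0, 0.0, 1.0]]
{'time_s': 0.1, 'qpos': [65.435, 18.435, -4.017, 83.166, 1.295, 78.542, -3.262], 'joint_velocities': [-0.007, 0.071, 0.168, -0.184, -0.034, 0.015, -0.071], 'effort': [-0.0, -49.257, -0.406, -31.34, -0.064, 0.04, 0.0], 'tool_pos': [0.278, -0.587, 0.222], 'tool_rot': [-179.902, 0.005, 25.374], 'force': [0.084, 0.546, -0.577], 'wrist_torque': [-0.002, 0.025, 0.01], 'grasp_force': 0.0, 'grip_width': 0.087}
```

View pics/top0.png

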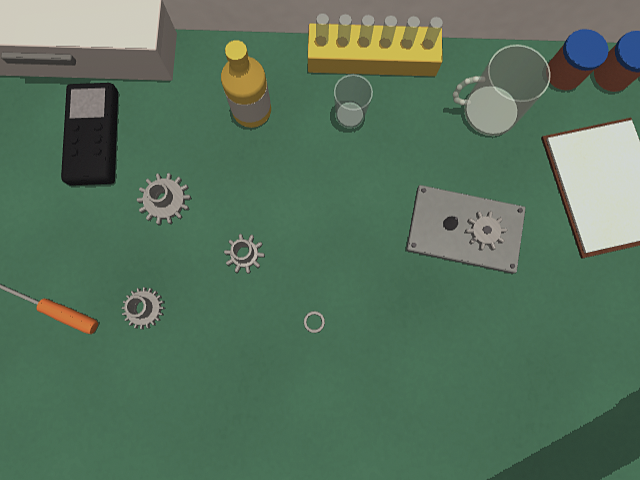

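View pics/side0.png

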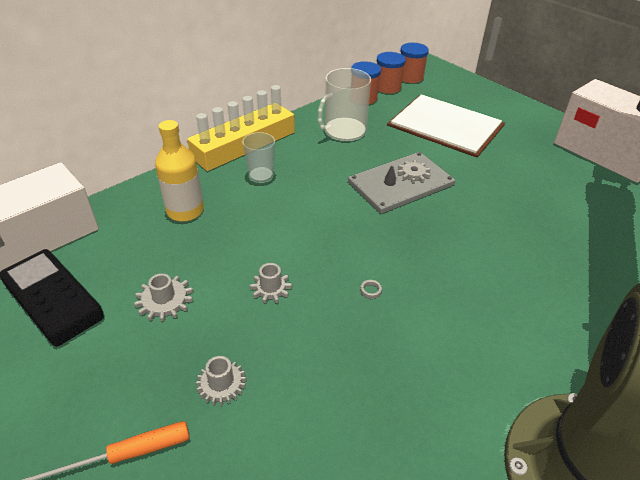

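The matching 10-tooth gear is at top (244,253) and side (270,283). The stand's post is at top (450,223) and side (390,175), and the master is at top (486,231) and side (414,171). I'll enlarge these next.

Run:
```python
from h import *
t,s=load('top0'),load('side0')
def c(L,u,v,w,h): return cv2.resize(L['im'][v:v+h,u:u+w,::-1],(400,300),interpolation=cv2.INTER_CUBIC)
A=np.vstack([np.hstack([c(t,214,228,60,45),c(t,404,180,128,96)]),np.hstack([c(s,240,255,60,45),c(s,343,145,120,90)])])
cv2.imwrite('pics/crop1.png',A)
print(onz(t,244,253,.012),onz(t,486,231,.027),onz(t,450,223,.02))
print(onz(s,270,288,.012),onz(s,414,171,.027))
```

```text
[0.51730496 0.11669138 0.012     ] [ 0.56503192 -0.29386829  0.027     ] [ 0.57897517 -0.23484021  0.02      ]
[0.51148072 0.12419805 0.012     ] [ 0.56325921 -0.28967513  0.027     ]
```

View pics/crop1.png

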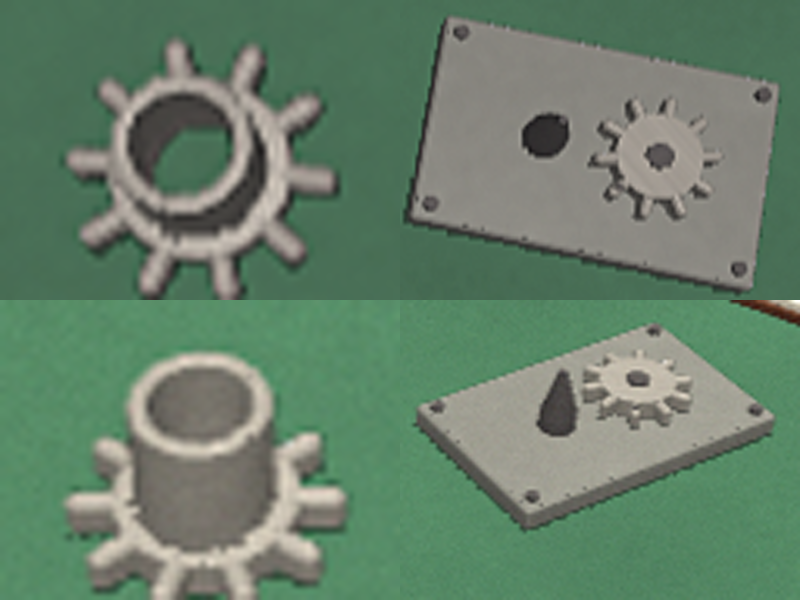

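```bash
cat >> h.py <<'E'
def state():
    o=env.get_obs(); print({k:np.round(o[k],4).tolist() for k in('time_s','tool_pos','tool_rot','force','grip_width','grasp_force')},'q7',round(o['qpos'][6],1)); return o
def go(x,y,z,yaw):
    from scipy.spatial.transform import Rotation as R
    o=env.get_obs(); r=R.from_euler('xyz',o['tool_rot'],degrees=True); t=R.from_euler('xyz',[180,0,yaw],degrees=True)
    print('delta cm',np.round(r.inv().apply(np.array([x,y,z])-o['tool_pos'])*100,2),'rotvec',np.round((r.inv()*t).as_rotvec(degrees=True),2))
E
python3 - <<'E'
from h import *
t,s=load('top0'),load('side0')
print('hubtop',tri((t,241.2,249.5),(s,270,270.8)))
# plate corner check, post tip, master centre
k=128/400
T=lambda x,y:(t,404+x*k,180+y*k); S=lambda x,y:(s,343+x*.3,145+(y-300)*.3)
print('master',tri(T(660,156)[0:1]+T(260,156)[1:],S(237,379)))
print('hole corner',tri(T(359,95),S(355,410)), tri(T(339,268),S(252,330)),tri(T(61,32),S(132,496)))
print('tip',tri(T(165,119),S(164,371)))
P=env.camera_params('wrist'); o=state()
C=np.linalg.inv(P['extrinsics']); print(np.round(C,3).tolist(),P['fx'])
from scipy.spatial.transform import Rotation as R
r=R.from_euler('xyz',o['tool_rot'],degrees=True).as_matrix()
print('cam in tool',np.round(r.T@(C[:3,3]-o['tool_pos']),4),np.round(r.T@C[:3,:3],3).tolist())
E
```

```text
hubtop (array([0.51757548, 0.11720161, 0.04342982]), [np.float64(0.0004320481011010193), np.float64(0.000432048101101128)])
master (array([ 0.56727411, -0.29531032,  0.02786573]), [np.float64(0.0006273099254115611), np.float64(0.000627309925411727)])
hole corner (array([ 0.59056925, -0.40070489, -0.04775776]), [np.float64(0.03870116644113339), np.float64(0.03870116644113317)]) (array([ 0.51848653, -0.28764141,  0.09355424]), [np.float64(0.03209048479196187), np.float64(0.03209048479196191)]) (array([ 0.62642795, -0.22260717, -0.04940153]), [np.float64(0.036585444432927855), np.float64(0.03658544443292784)])
tip (array([ 0.57897398, -0.23679708,  0.0544158 ]), [np.float64(0.00027988330566745546), np.float64(0.00027988330566740646)])
{'time_s': 0.1, 'tool_pos': [0.2783, -0.5869, 0.2216], 'tool_rot': [-179.9019, 0.0049, 25.3739], 'force': [0.0844, 0.5463, -0.5773], 'grip_width': 0.0865, 'grasp_force': 0.0} q7 -3.3
[[0.429, 0.872, 0.238, 0.343], [-0.903, 0.414, 0.111, -0.555], [-0.001, -0.263, 0.965, 0.384], [0.0, 0.0, 0.0, 1.0]] 392.6771173460831
cam in tool [ 0.0716 -0.0012 -0.162 ] [[0.0, 0.965, 0.263], [1.0, -0.0, -0.0], [-0.0, 0.263, -0.965]]
```

```bash
cat >> h.py <<'E'
def rows(n,*tgt):
    """n rows of tool-frame increments to x,y,z,yaw (tool down)"""
    from scipy.spatial.transform import Rotation as R
    o=env.get_obs(); yaw=o['tool_rot'][2]; p=np.array(o['tool_pos'])
    T=np.array(tgt[:3]); dy=(tgt[3]-yaw+180)%360-180
    for i in range(n):
        r=R.from_euler('xyz',[180,0,yaw+dy*i/n],degrees=True)
        print(np.round(r.inv().apply(T-p)*100/n,2),'az',round(-dy/n,2))
E
python3 -c "
from h import *
rows(10,.573,-.265,.20,70)"
```

```text
[ 4.04 -1.65  0.22] az -4.46
[ 4.16 -1.33  0.22] az -4.46
[ 4.25 -1.    0.22] az -4.46
[ 4.31 -0.66  0.22] az -4.46
[ 4.35 -0.33  0.22] az -4.46
[4.36 0.01 0.22] az -4.46
[4.35 0.35 0.22] az -4.46
[4.31 0.69 0.22] az -4.46
[4.24 1.02 0.22] az -4.46
[4.15 1.35 0.22] az -4.46
```

Emit:
jog_arm --motion '[{"x": 4.0, "y": -1.6, "z": 0.2, "ax": 0, "ay": 0, "az": -4.5}, {"x": 4.2, "y": -1.3, "z": 0.2, "ax": 0, "ay": 0, "az": -4.5}, {"x": 4.2, "y": -1.0, "z": 0.2, "ax": 0, "ay": 0, "az": -4.5}, {"x": 4.3, "y": -0.7, "z": 0.2, "ax": 0, "ay": 0, "az": -4.5}, {"x": 4.3, "y": -0.3, "z": 0.2, "ax": 0, "ay": 0, "az": -4.5}]'

```text
time_s: 0.6
tool_pos: [0.4258, -0.4258, 0.2121]
tool_rot: [-180.0, 0.0, 48.1]
force: [0.8, -0.1, 1.1]
grip_width: 0.0872
grasp_force: 0.0
```

Emit:
jog_arm --motion '[{"x": 4.4, "y": 0, "z": 0.2, "ax": 0, "ay": 0, "az": -4.5}, {"x": 4.3, "y": 0.3, "z": 0.2, "ax": 0, "ay": 0, "az": -4.5}, {"x": 4.3, "y": 0.7, "z": 0.2, "ax": 0, "ay": 0, "az": -4.5}, {"x": 4.2, "y": 1.0, "z": 0.2, "ax": 0, "ay": 0, "az": -4.5}, {"x": 4.2, "y": 1.3, "z": 0.2, "ax": 0, "ay": 0, "az": -4.5}]'

```text
time_s: 1.1
tool_pos: [0.5711, -0.2641, 0.2021]
tool_rot: [-180.0, 0.0, 70.5]
force: [0.5, -1.5, 0.3]
grip_width: 0.0871
grasp_force: 0.0
```

Emit:
jog_arm --motion '[{"x": 0}, {"x": 0}, {"x": 0}, {"x": 0}, {"x": 0}]'

```text
$.motion[0]: bad value
```

```bash
python3 -c "
from h import *
state(); im,P=snap('wrist','w1'); print(proj(P,[.579,-.237,.055]),proj(P,[.567,-.295,.027]))"
```

```text
{'time_s': 1.1, 'tool_pos': [0.5711, -0.2641, 0.2021], 'tool_rot': [-179.9679, 0.0146, 70.5319], 'force': [0.5324, -1.4591, 0.2737], 'grip_width': 0.0871, 'grasp_force': 0.0} q7 -2.2
(np.float64(320.41095572953515), np.float64(192.10803018675705)) (np.float64(329.4588036881899), np.float64(252.89248955576744))
```

View pics/w1.png

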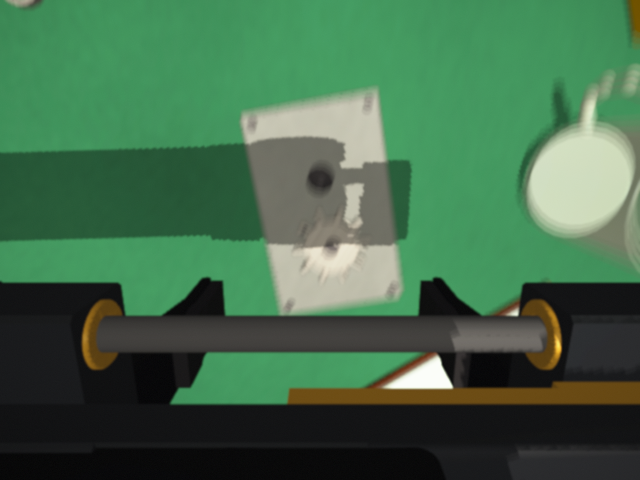

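The picture is blurred because the arm was still settling. It shows the post at about (320,180) and the master at (331,246). I'll lower the arm, shift it, let it settle and take another.

Emit:
jog_arm --motion '[{"x": -1.5, "y": 0, "z": 2.5, "ax": 0, "ay": 0, "az": 0}, {"x": -1.5, "y": 0, "z": 2.5, "ax": 0, "ay": 0, "az": 0}, {"x": 0, "y": 0, "z": 0, "ax": 0, "ay": 0, "az": 0}, {"x": 0, "y": 0, "z": 0, "ax": 0, "ay": 0, "az": 0}, {"x": 0, "y": 0, "z": 0, "ax": 0, "ay": 0, "az": 0}]'

```text
time_s: 1.65
tool_pos: [0.5615, -0.2928, 0.1541]
tool_rot: [179.9, -0.0, 70.4]
force: [-0.6, -0.0, 0.8]
grip_width: 0.087
grasp_force: 0.0
```

```bash
python3 -c "
from h import *
state(); im,P=snap('wrist','w2'); print(proj(P,[.579,-.237,.055]),proj(P,[.567,-.295,.027]))
cv2.imwrite('pics/w2c.png',cv2.resize(im[100:325,180:480,::-1],(800,600),interpolation=cv2.INTER_CUBIC))"
```

```text
{'time_s': 1.65, 'tool_pos': [0.5615, -0.2928, 0.1541], 'tool_rot': [179.8788, -0.0352, 70.4158], 'force': [-0.5769, -0.0263, 0.8382], 'grip_width': 0.087, 'grasp_force': 0.0} q7 -0.0
(np.float64(318.6400726823678), np.float64(156.3451348843298)) (np.float64(329.64448262432694), np.float64(233.290641842885))
```

View pics/w2c.png

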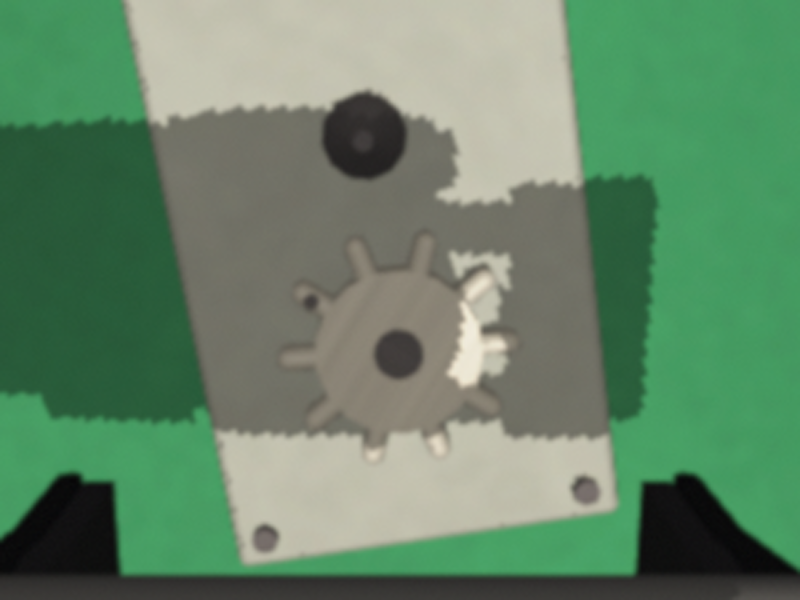

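The crop shows the post tip at full-image pixel (316.1,152.9), the spindle at (329.6,232.8) and the mark at (296.3,212.9). All ten master teeth are visible.

Run:
```python
from h import *
t,s,w=load('top0'),load('side0'),load('w2')
k=128/400
T=lambda x,y:(t,404+x*k,180+y*k); S=lambda x,y:(s,343+x*.3,145+(y-300)*.3); W=lambda x,y:(w,180+x*.375,100+y*.375)
print('tip',tri(T(165,119),S(164,371),W(363,141)),onz(*W(363,141),.055),onz(*T(165,119),.055),onz(*S(164,371),.055))
print('spin',tri(T(260,156),S(237,379),W(399,354)),onz(*W(399,354),.029),onz(*T(260,156),.029),onz(*S(237,379),.029))
p=onz(*W(363,141),.055);m=onz(*W(399,354),.029);d=p-m
print('dist',np.linalg.norm(d[:2]),'phi master->post',np.degrees(np.arctan2(d[1],d[0])))
mk=onz(*W(310,301),.027)-m; print('mark',np.hypot(*mk[:2]),np.degrees(np.arctan2(mk[1],mk[0])))
for x,y in[(357,242),(425,238),(487,272),(510,343),(494,405),(438,445),(373,452),(314,420),(285,358),(301,290)]:
    q=onz(*W(x,y),.025)-m; a=np.degrees(np.arctan2(q[1],q[0])); print(round(np.hypot(*q[:2]),4),round(a,1),round(a%36,1))
# plate edges direction from wrist: left edge and right edge in crop
for a,b in[((127,10),(243,562)),((565,5),(617,508)),((243,562),(617,508))]:
    q=onz(*W(*a),.015)-onz(*W(*b),.015); print('edge',np.degrees(np.arctan2(q[1],q[0])))
```

```text
tip (array([ 0.57814952, -0.23529251,  0.05605794]), [np.float64(0.001156888016283232), np.float64(0.00035831037405427104), np.float64(0.0009612484727397339)]) [ 0.57820386 -0.23437475  0.055     ] [ 0.57858846 -0.23679472  0.055     ] [ 0.57868875 -0.23599401  0.055     ]
spin (array([ 0.56709237, -0.29476159,  0.02828107]), [np.float64(0.0008723689527634078), np.float64(0.0004533403072807337), np.float64(0.00047538460495158104)]) [ 0.56724759 -0.29410948  0.029     ] [ 0.56648686 -0.29528741  0.029     ] [ 0.56682889 -0.29362665  0.029     ]
dist 0.06073118740643052 phi master->post 79.60659174562751
mark 0.02908569675023386 129.7470198891265
0.0333 91.1 19.1
0.033 57.9 21.9
0.0335 23.1 23.1
0.0319 -15.6 20.4
0.0322 -49.9 22.1
0.0308 -87.3 20.7
0.0315 -123.1 20.9
0.0322 -159.3 20.7
0.0327 164.2 20.2
0.0328 127.9 19.9
edge 79.48598424957699
edge 79.32159575593965
edge 169.26342907317806
```

```bash
python3 -c "
from h import *
rows(10,.522,.092,.154,100)"
```

```text
[ 3.49 -1.66  0.  ] az -2.96
[ 3.57 -1.48  0.  ] az -2.96
[ 3.65 -1.29  0.  ] az -2.96
[ 3.71 -1.1   0.  ] az -2.96
[ 3.76 -0.91  0.  ] az -2.96
[ 3.8  -0.72  0.  ] az -2.96
[ 3.83 -0.52  0.  ] az -2.96
[ 3.86 -0.32  0.  ] az -2.96
[ 3.87 -0.12  0.  ] az -2.96
[3.87 0.08 0.  ] az -2.96
```

Emit:
jog_arm --motion '[{"x": 3.5, "y": -1.7, "z": 0, "ax": 0, "ay": 0, "az": -3}, {"x": 3.6, "y": -1.5, "z": 0, "ax": 0, "ay": 0, "az": -3}, {"x": 3.6, "y": -1.3, "z": 0, "ax": 0, "ay": 0, "az": -3}, {"x": 3.7, "y": -1.1, "z": 0, "ax": 0, "ay": 0, "az": -3}, {"x": 3.8, "y": -0.9, "z": 0, "ax": 0, "ay": 0, "az": -3}]'

```text
time_s: 2.2
tool_pos: [0.5406, -0.0986, 0.1542]
tool_rot: [179.8, 0.0, 85.5]
force: [0.7, 0.3, -0.6]
grip_width: 0.0869
grasp_force: 0.0
```

Emit:
jog_arm --motion '[{"x": 3.8, "y": -0.7, "z": 0, "ax": 0, "ay": 0, "az": -3}, {"x": 3.8, "y": -0.5, "z": 0, "ax": 0, "ay": 0, "az": -3}, {"x": 3.9, "y": -0.3, "z": 0, "ax": 0, "ay": 0, "az": -3}, {"x": 3.9, "y": -0.1, "z": 0, "ax": 0, "ay": 0, "az": -3}, {"x": 3.9, "y": 0.1, "z": 0, "ax": 0, "ay": 0, "az": -3}]'

```text
time_s: 2.7
tool_pos: [0.5206, 0.0947, 0.1542]
tool_rot: [179.8, 0.1, 100.5]
force: [0.5, 0.5, -0.3]
grip_width: 0.0869
grasp_force: 0.0
```

Emit:
jog_arm --motion '[{"x": 0, "y": 0, "z": 0, "ax": 0, "ay": 0, "az": 0}, {"x": 0, "y": 0, "z": 0, "ax": 0, "ay": 0, "az": 0}, {"x": 0, "y": 0, "z": 0, "ax": 0, "ay": 0, "az": 0}, {"x": 0, "y": 0, "z": 0, "ax": 0, "ay": 0, "az": 0}, {"x": 0, "y": 0, "z": 0, "ax": 0, "ay": 0, "az": 0}]'

```text
time_s: 3.2
tool_pos: [0.5206, 0.091, 0.1526]
tool_rot: [-180.0, 0.0, 100.2]
force: [-0.1, -0.9, -0.4]
grip_width: 0.0872
grasp_force: 0.0
```

```bash
python3 -c "
from h import *
state(); im,P=snap('wrist','w3'); u,v=map(int,proj(P,[.517,.117,.02])); print(u,v); x0,y0=u-100,v-75; print(x0,y0)
cv2.imwrite('pics/w3c.png',cv2.resize(im[y0:y0+150,x0:x0+200,::-1],(800,600),interpolation=cv2.INTER_CUBIC))"
```

```text
{'time_s': 3.2, 'tool_pos': [0.5206, 0.091, 0.1526], 'tool_rot': [-180.0, 0.0199, 100.2377], 'force': [-0.0846, -0.8902, -0.397], 'grip_width': 0.0872, 'grasp_force': 0.0} q7 -7.6
323 197
223 122
```

View pics/w3c.png

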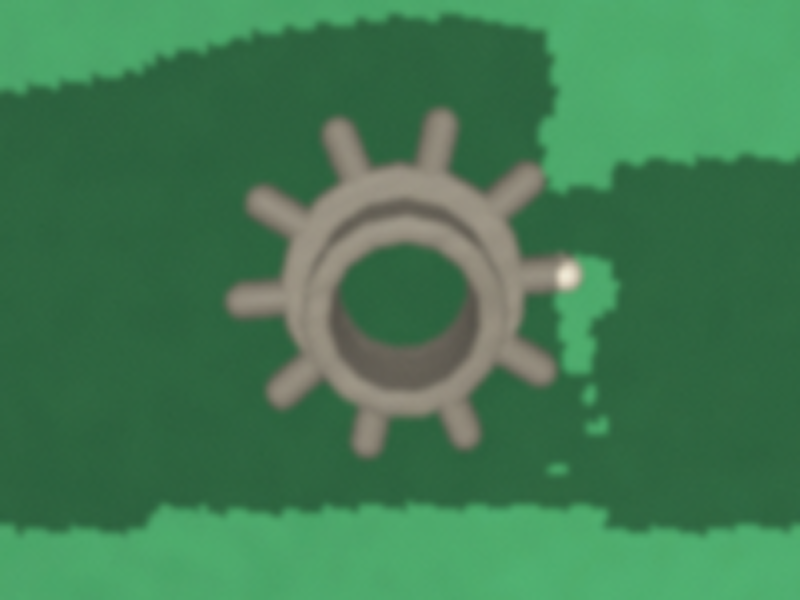

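The crop shows the gear with its hub rim centred at crop (405,313), full-image pixel (324.3,200.4). Ten teeth are visible.

Run:
```python
from h import *
t,s,w=load('top0'),load('side0'),load('w3')
W=lambda x,y:(w,223+x/4,122+y/4)
print('hub',tri((t,241.2,249.5),(s,270,270.8),W(405,313.5)),onz(*W(405,313.5),.045),onz(t,241.2,249.5,.045),onz(s,270,270.8,.045))
q=np.array([onz(*W(*a),.009)[:2] for a in[(440,108),(336,118),(248,194),(227,300),(270,405),(367,458),(470,448),(553,380),(581,274),(543,168)]])
A=np.c_[2*q,np.ones(10)]; c=np.linalg.lstsq(A,(q**2).sum(1),rcond=None)[0]; print('centre from tips',c[:2],'r',np.sqrt(c[2]+c[:2]@c[:2]))
a=np.degrees(np.arctan2(*(q-c[:2]).T[::-1])); print(np.round(a%36,1),np.mean(a%36))
```

```text
hub (array([0.51745371, 0.1178356 , 0.04337674]), [np.float64(0.0009189743690980485), np.float64(0.0005237308136093266), np.float64(0.0011596695778105725)]) [0.51727895 0.11926594 0.045     ] [0.51693484 0.1166692  0.045     ] [0.51675174 0.11826621 0.045     ]
centre from tips [0.51737639 0.11831769] r 0.034955148733084807
[16.9 13.8 14.9 14.1 15.6 16.3 14.9 14.7 14.8 15.1] 15.123635725057218
```

```bash
python3 -c "
from h import *
go(.5173,.118,.016,100)"
```

```text
delta cm [ 2.69  0.16 13.65] rotvec [-0.    0.01  0.26]
```

Emit:
jog_arm --motion '[{"x": 1.4, "y": 0.1, "z": 2.0, "ax": 0, "ay": 0, "az": 0.2}, {"x": 1.3, "y": 0.1, "z": 3.0, "ax": 0, "ay": 0, "az": 0}, {"x": 0, "y": 0, "z": 3.0, "ax": 0, "ay": 0, "az": 0}, {"x": 0, "y": 0, "z": 2.0, "ax": 0, "ay": 0, "az": 0}, {"x": 0, "y": 0, "z": 0, "ax": 0, "ay": 0, "az": 0}]'

```text
time_s: 3.75
tool_pos: [0.515, 0.1182, 0.0497]
tool_rot: [-179.7, -0.0, 100.1]
force: [0.0, 0.0, 0.6]
grip_width: 0.0869
grasp_force: 0.0
```

Emit:
jog_arm --motion '[{"x": 0, "y": 0, "z": 1.5, "ax": 0, "ay": 0, "az": 0}, {"x": 0, "y": 0, "z": 1.5, "ax": 0, "ay": 0, "az": 0}, {"x": 0, "y": 0, "z": 0.6, "ax": 0, "ay": 0, "az": 0}, {"x": 0, "y": 0, "z": 0, "ax": 0, "ay": 0, "az": 0}, {"x": 0, "y": 0, "z": 0, "ax": 0, "ay": 0, "az": 0}]'

```text
time_s: 4.25
tool_pos: [0.5177, 0.1194, 0.0168]
tool_rot: [180.0, 0.0, 100.2]
force: [0.4, 0.5, -0.1]
grip_width: 0.0872
grasp_force: 0.0
```

```bash
python3 -c "
from h import *
state(); go(.5173,.118,.016,100)"
```

```text
{'time_s': 4.25, 'tool_pos': [0.5177, 0.1194, 0.0168], 'tool_rot': [179.9749, 0.0016, 100.1765], 'force': [0.378, 0.4794, -0.079], 'grip_width': 0.0872, 'grasp_force': 0.0} q7 -17.5
delta cm [-0.13 -0.07  0.08] rotvec [0.03 0.   0.18]
```

Close the fingers gently, then grip firmly.

Emit:
jog_arm --motion '[{"x": -0.1, "y": 0, "z": 0, "ax": 0, "ay": 0, "az": 0}, {"x": 0, "y": 0, "z": 0, "ax": 0, "ay": 0, "az": 0}, {"x": 0, "y": 0, "z": 0, "ax": 0, "ay": 0, "az": 0}, {"x": 0, "y": 0, "z": 0, "ax": 0, "ay": 0, "az": 0}, {"x": 0, "y": 0, "z": 0, "ax": 0, "ay": 0, "az": 0}]' --claw -1 --squeeze 30

```text
time_s: 4.75
tool_pos: [0.5177, 0.1182, 0.0166]
tool_rot: [180.0, 0.0, 100.2]
force: [0.5, -0.5, -0.1]
grip_width: 0.055
grasp_force: 0.0
```

Emit:
jog_arm --motion '[{"x": 0, "y": 0, "z": 0, "ax": 0, "ay": 0, "az": 0}, {"x": 0, "y": 0, "z": 0, "ax": 0, "ay": 0, "az": 0}, {"x": 0, "y": 0, "z": 0, "ax": 0, "ay": 0, "az": 0}, {"x": 0, "y": 0, "z": 0, "ax": 0, "ay": 0, "az": 0}, {"x": 0, "y": 0, "z": 0, "ax": 0, "ay": 0, "az": 0}]' --squeeze 40

```text
time_s: 5.25
tool_pos: [0.5176, 0.1182, 0.0165]
tool_rot: [-180.0, 0.0, 100.2]
force: [0.3, 0.6, 1.2]
grip_width: 0.0357
grasp_force: 40.0
```

```bash
python3 -c "
from h import *
state()"
```

```text
{'time_s': 5.25, 'tool_pos': [0.5176, 0.1182, 0.0165], 'tool_rot': [-179.9922, 0.0061, 100.1727], 'force': [0.3306, 0.6256, 1.1999], 'grip_width': 0.0357, 'grasp_force': 40.0} q7 -17.4
```

Emit:
jog_arm --motion '[{"x": 0, "y": 0, "z": -0.5, "ax": 0, "ay": 0, "az": 0}, {"x": 0, "y": 0, "z": -1.5, "ax": 0, "ay": 0, "az": 0}, {"x": 0, "y": 0, "z": -3, "ax": 0, "ay": 0, "az": 0}, {"x": 0, "y": 0, "z": -3.0, "ax": 0, "ay": 0, "az": 0}, {"x": 0, "y": 0, "z": -1.5, "ax": 0, "ay": 0, "az": 0}]'

```text
time_s: 5.75
tool_pos: [0.5191, 0.1189, 0.1149]
tool_rot: [179.7, 0.0, 100.2]
force: [0.8, 0.7, -2.8]
grip_width: 0.0353
grasp_force: 40.0
```

```bash
python3 -c "
from h import *
state(); rows(15,.5788,-.2356,.11,60.7)"
```

```text
{'time_s': 5.75, 'tool_pos': [0.5191, 0.1189, 0.1149], 'tool_rot': [179.7461, 0.0237, 100.1869], 'force': [0.8307, 0.6583, -2.8115], 'grip_width': 0.0353, 'grasp_force': 40.0001} q7 -12.6
[-2.4  -0.03  0.03] az 2.63
[-2.4   0.08  0.03] az 2.63
[-2.39  0.19  0.03] az 2.63
[-2.38  0.3   0.03] az 2.63
[-2.36  0.41  0.03] az 2.63
[-2.34  0.52  0.03] az 2.63
[-2.31  0.63  0.03] az 2.63
[-2.28  0.73  0.03] az 2.63
[-2.25  0.84  0.03] az 2.63
[-2.21  0.94  0.03] az 2.63
[-2.16  1.04  0.03] az 2.63
[-2.11  1.14  0.03] az 2.63
[-2.06  1.23  0.03] az 2.63
[-2.    1.33  0.03] az 2.63
[-1.93  1.42  0.03] az 2.63
```

Emit:
jog_arm --motion '[{"x": -2.4, "y": 0, "z": 0, "ax": 0, "ay": 0, "az": 2.6}, {"x": -2.4, "y": 0.1, "z": 0, "ax": 0, "ay": 0, "az": 2.6}, {"x": -2.4, "y": 0.2, "z": 0, "ax": 0, "ay": 0, "az": 2.6}, {"x": -2.4, "y": 0.3, "z": 0, "ax": 0, "ay": 0, "az": 2.6}, {"x": -2.4, "y": 0.4, "z": 0, "ax": 0, "ay": 0, "az": 2.6}]'

```text
time_s: 6.25
tool_pos: [0.5377, -0.0035, 0.1107]
tool_rot: [-179.9, 0.0, 86.9]
force: [0.7, 0.5, -3.4]
grip_width: 0.0356
grasp_force: 40.0
```

Emit:
jog_arm --motion '[{"x": -2.3, "y": 0.5, "z": 0, "ax": 0, "ay": 0, "az": 2.6}, {"x": -2.3, "y": 0.6, "z": 0, "ax": 0, "ay": 0, "az": 2.6}, {"x": -2.3, "y": 0.7, "z": 0, "ax": 0, "ay": 0, "az": 2.6}, {"x": -2.2, "y": 0.8, "z": 0, "ax": 0, "ay": 0, "az": 2.6}, {"x": -2.2, "y": 0.9, "z": 0, "ax": 0, "ay": 0, "az": 2.6}]'

```text
time_s: 6.75
tool_pos: [0.5572, -0.1195, 0.1115]
tool_rot: [180.0, 0.0, 74.0]
force: [-0.2, -0.1, -3.7]
grip_width: 0.0356
grasp_force: 40.0
```

Emit:
jog_arm --motion '[{"x": -2.2, "y": 1.0, "z": 0, "ax": 0, "ay": 0, "az": 2.6}, {"x": -2.1, "y": 1.1, "z": 0, "ax": 0, "ay": 0, "az": 2.6}, {"x": -2.1, "y": 1.2, "z": 0, "ax": 0, "ay": 0, "az": 2.6}, {"x": -2.0, "y": 1.3, "z": 0, "ax": 0, "ay": 0, "az": 2.6}, {"x": -1.9, "y": 1.4, "z": 0, "ax": 0, "ay": 0, "az": 2.6}]'

```text
time_s: 7.25
tool_pos: [0.5763, -0.2377, 0.1115]
tool_rot: [-180.0, 0.0, 60.9]
force: [1.0, 0.5, -2.6]
grip_width: 0.0358
grasp_force: 40.0
```

Emit:
jog_arm --motion '[{"x": 0, "y": 0, "z": 0, "ax": 0, "ay": 0, "az": 0}, {"x": 0, "y": 0, "z": 0, "ax": 0, "ay": 0, "az": 0}, {"x": 0, "y": 0, "z": 0, "ax": 0, "ay": 0, "az": 0}, {"x": 0, "y": 0, "z": 0, "ax": 0, "ay": 0, "az": 0}, {"x": 0, "y": 0, "z": 0, "ax": 0, "ay": 0, "az": 0}]'

```text
time_s: 7.75
tool_pos: [0.5762, -0.2347, 0.1117]
tool_rot: [180.0, -0.0, 61.3]
force: [-0.5, 0.6, -2.5]
grip_width: 0.0359
grasp_force: 40.0
```

Run:
```python
from h import *
state(); im,P=snap('wrist','w4'); go(.5788,-.2356,.085,60.7)
a=cv2.resize(im[150:450,120:520,::-1],(800,600),interpolation=cv2.INTER_CUBIC); cv2.imwrite('pics/w4c.png',a)
```

```text
{'time_s': 7.75, 'tool_pos': [0.5762, -0.2347, 0.1117], 'tool_rot': [179.9985, -0.0066, 61.2506], 'force': [-0.5074, 0.5948, -2.5193], 'grip_width': 0.0359, 'grasp_force': 40.0} q7 -15.4
delta cm [0.07 0.26 2.67] rotvec [0.01 0.   0.53]
```

View pics/w4c.png

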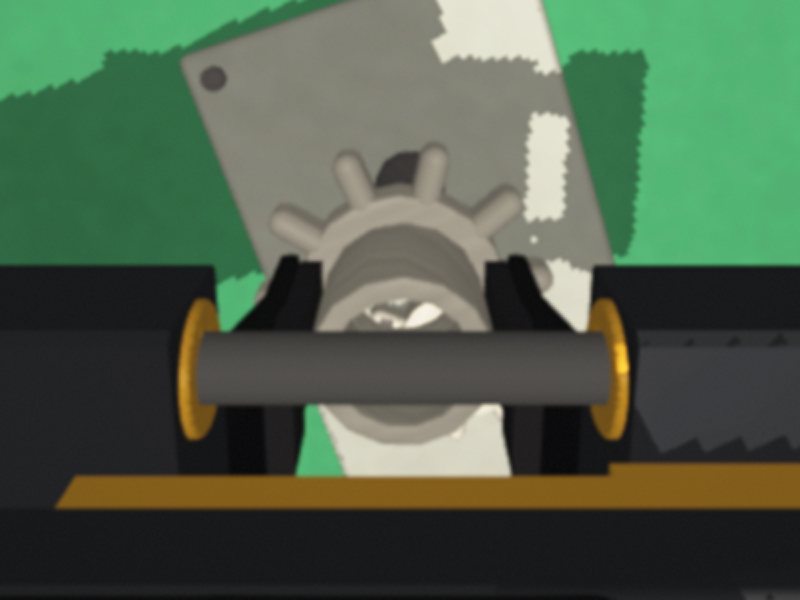

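The gear is held level, with tooth tips at crop (280,214), (347,155), (434,150) and (513,196). I'll check its phase and centre in the hand.

Run:
```python
from h import *
from scipy.optimize import least_squares as ls
w=load('w4'); zt=.1117-.0165+.009
q=np.array([onz(w,120+x/2,150+y/2,zt)[:2] for x,y in[(276,212),(345,152),(435,146),(518,194)]])
f=lambda p:(p[:2]+.035*np.c_[np.cos(np.radians(p[2]+36*np.array([3,2,1,0]))),np.sin(np.radians(p[2]+36*np.array([3,2,1,0])))]-q).ravel()
r=ls(f,[.576,-.235,0],x_scale=[.01,.01,10]); print(r.x,r.x[2]%36,np.abs(r.fun).max(),'expected',(15.1+61.25-100.17)%36)
from scipy.spatial.transform import Rotation as R
print('centre in tool',R.from_euler('xyz',[180,0,61.25],degrees=True).inv().apply([*(r.x[:2]-[.5762,-.2347]),0]))
```

```text
[ 0.57579764 -0.23379291 11.82465891] 11.82465891451543 0.0011512371393709309 expected 12.179999999999993
centre in tool [ 6.01738955e-04 -7.89061105e-04 -9.66321156e-20]
```

Emit:
jog_arm --motion '[{"x": 0.1, "y": 0.2, "z": 1.0, "ax": 0, "ay": 0, "az": 0.4}, {"x": 0, "y": 0, "z": 1.0, "ax": 0, "ay": 0, "az": 0}, {"x": 0, "y": 0, "z": 1.0, "ax": 0, "ay": 0, "az": 0}, {"x": 0, "y": 0, "z": 0, "ax": 0, "ay": 0, "az": 0}, {"x": 0, "y": 0, "z": 0, "ax": 0, "ay": 0, "az": 0}]'

```text
time_s: 8.3
tool_pos: [0.5779, -0.2356, 0.0808]
tool_rot: [-179.9, 0.0, 60.8]
force: [0.7, -0.8, -3.3]
grip_width: 0.036
grasp_force: 40.0
```

```bash
python3 -c "
from h import *
state(); go(.5787,-.2355,.05,60.7)"
```

```text
{'time_s': 8.3, 'tool_pos': [0.5779, -0.2356, 0.0808], 'tool_rot': [-179.9271, 0.009, 60.772], 'force': [0.6925, -0.7806, -3.2982], 'grip_width': 0.036, 'grasp_force': 39.9999} q7 -16.5
delta cm [0.05 0.07 3.08] rotvec [-0.07  0.01  0.07]
```

Emit:
jog_arm --motion '[{"x": 0.05, "y": 0.07, "z": 0.8, "ax": 0, "ay": 0, "az": 0}, {"x": 0, "y": 0, "z": 0.8, "ax": 0, "ay": 0, "az": 0}, {"x": 0, "y": 0, "z": 0.8, "ax": 0, "ay": 0, "az": 0}, {"x": 0, "y": 0, "z": 0.4, "ax": 0, "ay": 0, "az": 0}, {"x": 0, "y": 0, "z": 0, "ax": 0, "ay": 0, "az": 0}]'

```text
time_s: 8.8
tool_pos: [0.5784, -0.2354, 0.0524]
tool_rot: [-179.9, 0.0, 60.8]
force: [-0.3, -0.1, -3.5]
grip_width: 0.0358
grasp_force: 40.0
```

Emit:
jog_arm --motion '[{"x": 0, "y": 0, "z": 0.3, "ax": 0, "ay": 0, "az": 0}, {"x": 0, "y": 0, "z": 0.3, "ax": 0, "ay": 0, "az": 0}, {"x": 0, "y": 0, "z": 0.2, "ax": 0, "ay": 0, "az": 0}, {"x": 0, "y": 0, "z": 0, "ax": 0, "ay": 0, "az": 0}, {"x": 0, "y": 0, "z": 0, "ax": 0, "ay": 0, "az": 0}]'

```text
time_s: 9.3
tool_pos: [0.5792, -0.2357, 0.0456]
tool_rot: [180.0, 0.0, 60.8]
force: [-0.1, -0.0, -3.2]
grip_width: 0.0356
grasp_force: 40.0
```

```bash
python3 -c "
from h import *
state(); go(.5787,-.2355,.0315,60.7)"
```

```text
{'time_s': 9.3, 'tool_pos': [0.5792, -0.2357, 0.0456], 'tool_rot': [179.9905, 0.0052, 60.7736], 'force': [-0.114, -0.0242, -3.2425], 'grip_width': 0.0356, 'grasp_force': 40.0001} q7 -17.3
delta cm [-0.01 -0.05  1.41] rotvec [0.01 0.01 0.07]
```

Emit:
jog_arm --motion '[{"x": 0, "y": -0.03, "z": 0.2, "ax": 0, "ay": 0, "az": 0}, {"x": 0, "y": 0, "z": 0.2, "ax": 0, "ay": 0, "az": 0}, {"x": 0, "y": 0, "z": 0.2, "ax": 0, "ay": 0, "az": 0}, {"x": 0, "y": 0, "z": 0, "ax": 0, "ay": 0, "az": 0}, {"x": 0, "y": 0, "z": 0, "ax": 0, "ay": 0, "az": 0}]'

```text
time_s: 9.8
tool_pos: [0.5788, -0.2354, 0.0394]
tool_rot: [-180.0, 0.0, 60.8]
force: [0.1, -0.3, -2.8]
grip_width: 0.036
grasp_force: 40.0
```

```bash
python3 -c "
from h import *
o=state(); print(o['wrist_torque']); go(.5787,-.2355,.0315,60.7)"
```

```text
{'time_s': 9.8, 'tool_pos': [0.5788, -0.2354, 0.0394], 'tool_rot': [-179.9902, 0.0011, 60.7705], 'force': [0.0835, -0.3346, -2.8059], 'grip_width': 0.036, 'grasp_force': 40.0} q7 -17.4
[ 0.00977721 -0.08370047 -0.04018564]
delta cm [-0.01 -0.01  0.79] rotvec [-0.01  0.    0.07]
```

No contact so far: the bore is over the cylindrical part and the teeth have entered the mesh. I'll continue down.

Emit:
jog_arm --motion '[{"x": 0, "y": 0, "z": 0.2, "ax": 0, "ay": 0, "az": 0}, {"x": 0, "y": 0, "z": 0.2, "ax": 0, "ay": 0, "az": 0}, {"x": 0, "y": 0, "z": 0.2, "ax": 0, "ay": 0, "az": 0}, {"x": 0, "y": 0, "z": 0.1, "ax": 0, "ay": 0, "az": 0}, {"x": 0, "y": 0, "z": 0, "ax": 0, "ay": 0, "az": 0}]'

```text
time_s: 10.3
tool_pos: [0.5787, -0.2354, 0.0323]
tool_rot: [-180.0, 0.0, 60.8]
force: [0.2, -0.5, -3.8]
grip_width: 0.0356
grasp_force: 40.0
```

Emit:
jog_arm --motion '[{"x": 0, "y": 0, "z": 0.05, "ax": 0, "ay": 0, "az": 0}, {"x": 0, "y": 0, "z": 0.05, "ax": 0, "ay": 0, "az": 0}, {"x": 0, "y": 0, "z": 0, "ax": 0, "ay": 0, "az": 0}, {"x": 0, "y": 0, "z": 0, "ax": 0, "ay": 0, "az": 0}, {"x": 0, "y": 0, "z": 0, "ax": 0, "ay": 0, "az": 0}]'

```text
time_s: 10.8
tool_pos: [0.5789, -0.2355, 0.0316]
tool_rot: [180.0, 0.0, 60.8]
force: [-0.2, -0.1, -3.0]
grip_width: 0.0356
grasp_force: 40.0
```

Emit:
jog_arm --motion '[{"x": 0, "y": 0, "z": 0.05, "ax": 0, "ay": 0, "az": 0}, {"x": 0, "y": 0, "z": 0.05, "ax": 0, "ay": 0, "az": 0}, {"x": 0, "y": 0, "z": 0, "ax": 0, "ay": 0, "az": 0}, {"x": 0, "y": 0, "z": 0, "ax": 0, "ay": 0, "az": 0}, {"x": 0, "y": 0, "z": 0, "ax": 0, "ay": 0, "az": 0}]'

```text
time_s: 11.3
tool_pos: [0.5789, -0.2355, 0.0315]
tool_rot: [180.0, 0.0, 60.8]
force: [-4.0, 1.2, 5.1]
grip_width: 0.0358
grasp_force: 40.0
```

```bash
python3 -c "
from h import *
o=state(); print(o['wrist_torque'])
t,_=snap('top','top1'); s,_=snap('side','side1')
f=lambda im,u,v:cv2.resize(im[v:v+90,u:u+60,::-1],(400,600),interpolation=cv2.INTER_CUBIC)
cv2.imwrite('pics/c5.png',np.hstack([f(t,450,190),f(s,365,120)]))"
```

```text
{'time_s': 11.3, 'tool_pos': [0.5789, -0.2355, 0.0315], 'tool_rot': [179.9933, 0.0191, 60.7714], 'force': [-4.0199, 1.1503, 5.1319], 'grip_width': 0.0358, 'grasp_force': 39.9999} q7 -17.6
[ 0.24679039  0.83239197 -0.01056013]
```

It is seated: TCP z is 0.0315, as predicted, with the plate reaction felt. I'll turn the gear now, about 72°, yaw increasing.

Emit:
jog_arm --motion '[{"x": 0, "y": 0, "z": -0.04, "ax": 0, "ay": 0, "az": -2}, {"x": 0, "y": 0, "z": 0, "ax": 0, "ay": 0, "az": -4}, {"x": 0, "y": 0, "z": 0, "ax": 0, "ay": 0, "az": -4}, {"x": 0, "y": 0, "z": 0, "ax": 0, "ay": 0, "az": -4}, {"x": 0, "y": 0, "z": 0, "ax": 0, "ay": 0, "az": -4}]'

```text
time_s: 11.9
tool_pos: [0.5797, -0.2351, 0.0315]
tool_rot: [179.9, -0.0, 78.9]
force: [-0.4, 1.0, 0.4]
grip_width: 0.0357
grasp_force: 40.0
```

Emit:
jog_arm --motion '[{"x": 0, "y": 0, "z": 0, "ax": 0, "ay": 0, "az": -4}, {"x": 0, "y": 0, "z": 0, "ax": 0, "ay": 0, "az": -4}, {"x": 0, "y": 0, "z": 0, "ax": 0, "ay": 0, "az": -4}, {"x": 0, "y": 0, "z": 0, "ax": 0, "ay": 0, "az": -4}, {"x": 0, "y": 0, "z": 0, "ax": 0, "ay": 0, "az": -4}]'

```text
time_s: 12.4
tool_pos: [0.5796, -0.2353, 0.0315]
tool_rot: [179.9, 0.0, 98.9]
force: [-1.6, 0.8, 2.7]
grip_width: 0.0355
grasp_force: 40.0
```

Emit:
jog_arm --motion '[{"x": 0, "y": 0, "z": 0, "ax": 0, "ay": 0, "az": -4}, {"x": 0, "y": 0, "z": 0, "ax": 0, "ay": 0, "az": -4}, {"x": 0, "y": 0, "z": 0, "ax": 0, "ay": 0, "az": -4}, {"x": 0, "y": 0, "z": 0, "ax": 0, "ay": 0, "az": -4}, {"x": 0, "y": 0, "z": 0, "ax": 0, "ay": 0, "az": -4}]'

```text
time_s: 12.9
tool_pos: [0.5795, -0.2351, 0.0315]
tool_rot: [179.9, 0.0, 118.9]
force: [-1.9, 1.7, 2.2]
grip_width: 0.0359
grasp_force: 40.0
```

Emit:
jog_arm --motion '[{"x": 0, "y": 0, "z": 0, "ax": 0, "ay": 0, "az": -4}, {"x": 0, "y": 0, "z": 0, "ax": 0, "ay": 0, "az": -4}, {"x": 0, "y": 0, "z": 0, "ax": 0, "ay": 0, "az": -4}, {"x": 0, "y": 0, "z": 0, "ax": 0, "ay": 0, "az": -2}, {"x": 0, "y": 0, "z": 0, "ax": 0, "ay": 0, "az": 0}]'

```text
time_s: 13.4
tool_pos: [0.5794, -0.2352, 0.0315]
tool_rot: [180.0, 0.0, 132.8]
force: [-1.5, 1.5, 3.4]
grip_width: 0.0356
grasp_force: 40.0
```

```bash
python3 -c "
from h import *
o=state(); print(o['wrist_torque'])
t,_=snap('top','top2'); s,_=snap('side','side2')
f=lambda im,u,v:cv2.resize(im[v:v+72,u:u+96,::-1],(400,300),interpolation=cv2.INTER_CUBIC)
t1,s1=load('top1')['im'],load('side1')['im']
cv2.imwrite('pics/c5.png',np.vstack([np.hstack([f(t1,430,195),f(s1,365,135)]),np.hstack([f(t,430,195),f(s,365,135)])]))"
```

```text
{'time_s': 13.4, 'tool_pos': [0.5794, -0.2352, 0.0315], 'tool_rot': [179.9519, 0.0337, 132.785], 'force': [-1.517, 1.4537, 3.3617], 'grip_width': 0.0356, 'grasp_force': 40.0002} q7 49.0
[0.31284098 0.24037311 0.0101754 ]
```

View pics/c5.png

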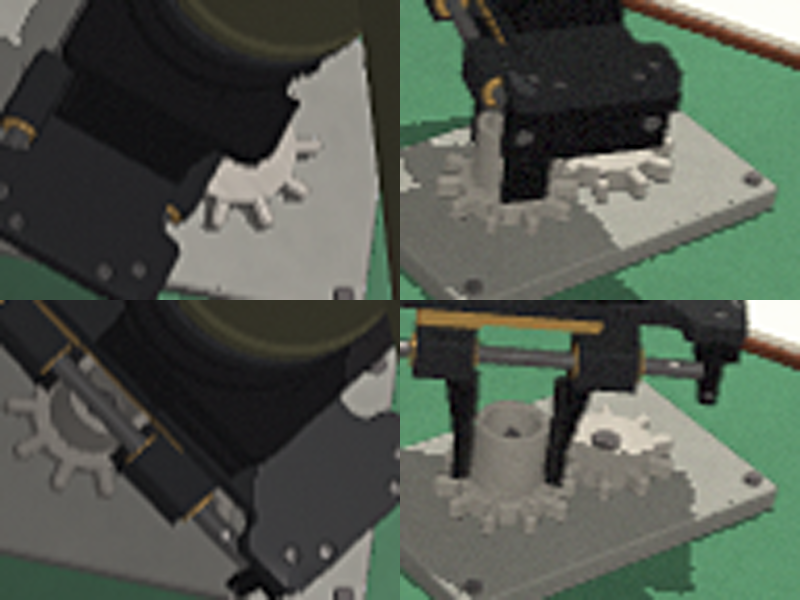

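The gear lies flat in mesh, and the master has moved with it. I'll release partially and rise.

Emit:
jog_arm --motion '[{"x": 0, "y": 0, "z": 0, "ax": 0, "ay": 0, "az": 0}, {"x": 0, "y": 0, "z": 0, "ax": 0, "ay": 0, "az": 0}, {"x": 0, "y": 0, "z": 0, "ax": 0, "ay": 0, "az": 0}, {"x": 0, "y": 0, "z": 0, "ax": 0, "ay": 0, "az": 0}, {"x": 0, "y": 0, "z": 0, "ax": 0, "ay": 0, "az": 0}]' --claw 0.3

```text
time_s: 14.0
tool_pos: [0.5788, -0.2357, 0.0307]
tool_rot: [-180.0, 0.0, 132.8]
force: [0.1, 0.6, -0.7]
grip_width: 0.0556
grasp_force: 0.0
```

Emit:
jog_arm --motion '[{"x": 0, "y": 0, "z": -0.5, "ax": 0, "ay": 0, "az": 0}, {"x": 0, "y": 0, "z": -1, "ax": 0, "ay": 0, "az": 0}, {"x": 0, "y": 0, "z": -2, "ax": 0, "ay": 0, "az": 0}, {"x": 0, "y": 0, "z": -3, "ax": 0, "ay": 0, "az": 0}, {"x": 0, "y": 0, "z": -3, "ax": 0, "ay": 0, "az": 0}]'

```text
time_s: 14.5
tool_pos: [0.5788, -0.2353, 0.1276]
tool_rot: [180.0, 0.0, 132.8]
force: [0.5, -0.2, -0.4]
grip_width: 0.0563
grasp_force: 0.0
```

Emit:
jog_arm --motion '[{"x": -3, "y": 0, "z": -2, "ax": 0, "ay": 0, "az": 0}, {"x": -2, "y": 0, "z": 0, "ax": 0, "ay": 0, "az": 0}, {"x": 0, "y": 0, "z": 0, "ax": 0, "ay": 0, "az": 0}, {"x": 0, "y": 0, "z": 0, "ax": 0, "ay": 0, "az": 0}, {"x": 0, "y": 0, "z": 0, "ax": 0, "ay": 0, "az": 0}]'

```text
time_s: 15.0
tool_pos: [0.6123, -0.271, 0.1458]
tool_rot: [-180.0, -0.1, 132.8]
force: [0.3, -0.1, 0.0]
grip_width: 0.0563
grasp_force: 0.0
```

```bash
python3 -c "
from h import *
o=state()
w,P=snap('wrist','w6'); print(proj(P,[.573,-.265,.03])); s,_=snap('side','side3')
u,v=map(int,proj(P,[.573,-.265,.03])); u=min(max(u-100,0),440); v=min(max(v-150,0),180); print(u,v)
cv2.imwrite('pics/c6.png',np.hstack([cv2.resize(w[v:v+300,u:u+200,::-1],(400,600)),cv2.resize(s[130:220,370:430+0,::-1],(400,600),interpolation=cv2.INTER_CUBIC)]))"
```

```text
{'time_s': 15.0, 'tool_pos': [0.6123, -0.271, 0.1458], 'tool_rot': [-179.9941, -0.0648, 132.83], 'force': [0.3043, -0.1212, 0.0198], 'grip_width': 0.0563, 'grasp_force': 0.0} q7 53.3
(np.float64(285.9718704890938), np.float64(194.87646495954326))
185 44
```

View pics/c6.png

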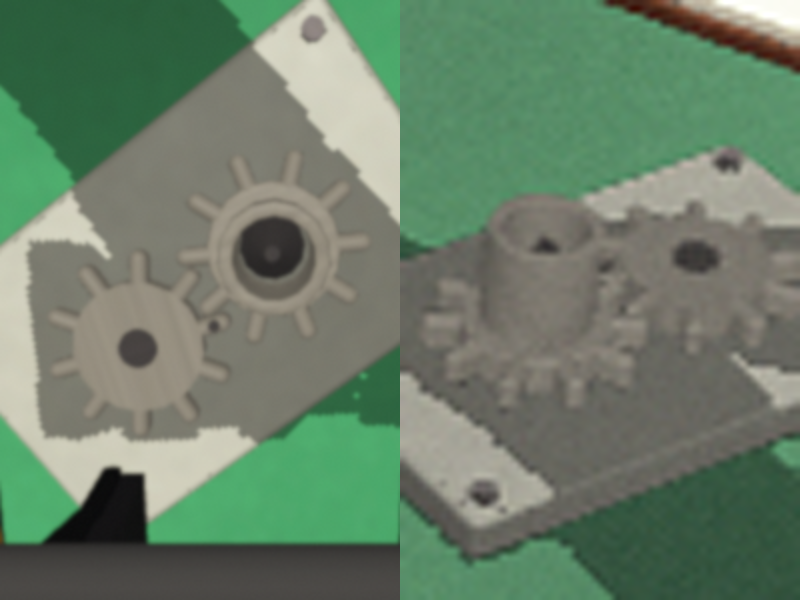

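The gear sits flat on the post and in mesh. The mark is at crop (214,326) and the master's centre at (138,348). I'll check the master's turn.

```bash
python3 -c "
from h import *
w=load('w6'); m=onz(w,254,218,.029); k=onz(w,292,207,.027)-m; a=np.degrees(np.arctan2(k[1],k[0])); print(m,np.hypot(*k[:2]),a,'turned',a-129.7)
if abs(a-129.7)>46: print(env.sign_off())"
```

```text
[ 0.56720287 -0.29352339  0.029     ] 0.028591994583129436 58.48926851209475 turned -71.21073148790524
the job is handed in; nothing more can be done
None
```

The matching 10-tooth gear is flat on the post and in mesh. Turning it by its hub through 72° drove the master about 71°, and I've handed the job in at about 15 s of the 45 s limit.

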